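# Open the vibration transmitter and take out its battery

## Robot

A 6-joint arm with a two-finger parallel gripper is mounted at the origin on a cart in front of the work surface, level with it; the furniture and walls round the work are solid. World frame = base frame: x ahead of the robot, y to its left, z up, the work surface at z = 0. Lengths are in mm, angles in rad, forces in N, time in s.
With the tool pointing down it reaches from about 300 to 875 mm from the base axis. Payload 6.4 kg.
Tool frame: the origin (TCP) lies midway between the tips of the shut fingers; the grasp point (between the pads) lies 19 mm behind it; z points along the fingers, y is the line along which they close (so a half turn about z gives the same grasp; the last joint's range is limited). The gripper opens to 88 mm and grips with 3 to 60 N. Pads are 18 mm wide; open, the fingers measure 123 mm over their backs; the gripper's body (75 mm by 187 mm) begins 45 mm behind the grasp point.
Start: joints at [-0.206, 0.181, 1.607, -0, 1.354, -0.206], TCP at [575.014, 0.015, 238.714] pointing down, gripper open.
Joint ranges: [-2.99, 2.99], [-0.89, 2.07], [0.3, 2.58], [-1.14, 4.28], [0, 2.63], [-3.12, 3.12]. Speed limits (rad/s): [2.57, 2.57, 3.01, 3.14, 3.14, 3.14].

## Interface

Orientations are given as a unit quaternion [x, y, z, w].
In Python, from rig import status, snapshot, hand_in gives the robot as it stands.
- The arm moves only by the tool play_rows, never from a script. Its arguments are lists of equal length, an entry for each row: "turn": the turn, a rotation vector about the tool's x, y, z in units of 10 degrees (1.0 is 10 degrees), a list of three; "slide": the shift along the tool's x, y, z in cm, a list of three; "hand": the finger opening in cm, from 0 to 8.81. In form: {"turn": [[rx, ry, rz], ...], "slide": [[tx, ty, tz], ...], "hand": [hand, ...]}. A call has 1 to 10 rows; each row shifts and turns the commanded pose from where the row before left it, along the tool's axes as they then stand; what a row does not reach is not made up. A row lasts 1/8 s, in which the tool goes at most 62.5 mm and 10.7 degrees, less where a joint would pass 70% of its speed; a pose out of reach is approached as far as the arm can. A call with a gripper value outside its range is refused whole. The fingers move at their own pace and stop on an object; the grip force is fixed at half the most. Time passes only in rows, so rows that do not move let the fingers close. It gives the time, the measured TCP pose, the force, the opening and the grip force at its end, in the units of the state.
- status.read_state(): the state, without advancing time (a new reading comes with each control period).
- snapshot(name): name is "scene" or "side" or "wrist"; returns a dict with "image" (420x560x3 uint8, red, green, blue), "range_z" (420x560 float32, mm along the optical axis (not along the pixel's ray), 0 where there is no reading), "K" (3x3 intrinsics, pixels), "R" (3x3) and "t" (3): a world point X has camera coordinates R X + t; the wrist camera has in their place "mount" (4x4, takes a point from camera to tool coordinates, whose origin is the TCP and whose axes are the flange's). Camera axes: x right, y down, z forward; pixel columns grow to the right and rows downward; lengths in mm; the calibration is good to about 2 mm. A picture is of the moment at which its call begins: read the wrist's pose just before it.
- hand_in(): hands the job in; it is judged then, once.
The state is a dict: "time_s": time; "joints": joint angles; "joint_vel": joint speeds; "effort": joint torques, N m; "tool_pos": TCP position; "eef_rot": TCP orientation; "contact_force": force on the tool from outside, world axes, zero at the start; "moment": the same for the moment, N m; "finger_gap": opening from 0.0 (shut) to 1.0 (fully open); "finger_force": force on a finger pad.
Only numpy, scipy, OpenCV 4.12 (cv2) and the standard library are available. Lean on these libraries where they do the work, as an engineer would, in place of code of your own. Each camera call takes 0.05 s, during which the arm holds its last target. There are 200 camera calls.

## Task

The battery of the vibration transmitter on the cart is flat. Pinch the orange snap tab against the opposite wall of the grey cover, feeling for the force: press it in just far enough to free its catch (it is brittle and cracks if forced, and nothing may be wrenched), and with the tab held in, tip that side of the cover up and draw the toes at the other side out of their clips. Lay the cover flat on the black rubber mat, open side down; then take out the battery and lay it on the mat next to the cover. Put both down gently, and leave the screwdriver, tin, bushing and bearing ring where they are.

Things in the scene. Friction and masses are not known exactly. Their poses are not given: they have to be found in the camera images.
- base: Base plate of the transmitter, dark grey, 90 (x -46 to +44) x 116 (y) x 8 mm, held to the cart by magnets: it does not move. Origin: centre of its underside; z up. A round socket stands out to y = 72 mm. Keeper and toe clips belong to it; while the cover is on, more than 14 N on the base, from all that touches it together, damages them.
- keeper (a point): Middle of the top of the base's bright steel keeper bar at its -x side: x -38 to -30 mm and y -22 to +22 mm in the base's frame, underside 13 mm and top 17 mm above the work surface. The tab's nose (9 to 12 mm above the work surface) hooks under it.
- toe_line (a point): Point half-way between the cover's two toes, on the line (along the base's y) about which the cover turns: x = 30 mm in the base's frame, 8 mm above the work surface. The toes (3 mm thick) reach 2 mm under two clips on the base (y 22 to 38 mm either side, x 28 to 35, underside 12 and top 15 mm above the work surface), with 1 mm of room above.
- cover_centre (a point): Centre, half-way up, of the loose grey cover: a hood open below, 50 (x) x 84 (y) x 38 mm (63 mm in x over toes and paddle), about 0.1 kg, axes along the base's. Its rim stands 8 mm above the work surface (this point 27 mm), with 0.75 mm play in x. Off: tab held pressed, turn it 0.2 rad about the toe line, tab side up, so that the nose passes the keeper; draw 4 to 5 mm to -x; lift.
- cover_wall (a point): Point on the cover's rigid, flat +x wall opposite the tab, 25 mm in +x from the cover's centre and 33 mm above the work surface at the start: where the other finger takes hold. The 44 mm between the clips are free below it.
- tab: Orange snap tab on the cover's -x side. Origin: middle of its paddle's outer face, 33 mm in -x from the cover's centre, 33 mm above the work surface; axes as the cover's. Paddle 28 mm wide, 18 mm high, 58 mm from cover_wall. Slides inward (+x), 7 N/mm. Its nose hooks 1.9 mm under the keeper while the cover is pushed home to +x (3.4 mm if slid to -x): then free at 14 to 15 N. Over 18 N on it cracks it.
- battery_centre (a point): Centre of the battery, a loose black block with a copper end, 30 (x) x 26 (y) x 18 mm, 0.05 kg, lying free in the cradle under the cover, its centre 21 mm and its top 30 mm above the work surface, axes along the base's.
- cradle (a point): Middle of the floor of the battery cradle on the base, 12 mm above the work surface. Cradle sides (y = 14.6 to 16.6 mm either side) reach 14 mm, its ends (x = 16 to 17.5 mm either side) 17 mm, the circuit boards beside it 12 mm above the work surface.
- mat: Black rubber mat, 200 (x) x 150 (y) mm, 3 mm thick with a rounded rim 7 mm high and 7 mm wide; it does not move. Origin: centre of its underside. Putting down with more than 40 N is not gentle.
- screwdriver: Screwdriver with a yellow handle, 214 mm long, to be left alone.
- grease_tin: Green tin with a white lid, 67 mm across and 38 mm high, to be left alone.
- bushing: Tan flanged bushing, 44 mm across and 28 mm high, to be left alone.
- race: Small steel bearing ring, 47 mm across and 12 mm high, to be left alone.

How it is judged (in metres and radians):
On the way, in this order (a step that is already met when the one before it is completed fails the run):
1. the cover is lifted clear of the base (z of cover_centre in the frame of base above 0.06 m), for 0.1 s.
2. the cover lies flat on the mat, open side down (x of cover_centre in the frame of mat between -0.08 and 0.08 m and y of cover_centre in the frame of mat between -0.055 and 0.055 m and z of cover_centre in the frame of mat below 0.03 m and angle between cover_centre's own z axis and vertical below 0.08 rad), for 0.2 s.
3. the battery is lifted out of its cradle (z of battery_centre in the frame of base above 0.045 m), for 0.1 s.
At the end, for the whole second after the job is handed in: the cover lies on the mat, open side down and flat (its centre inside +-80 mm in x and +-55 mm in y of the mat's middle and lower than 30 mm, tilted less than 0.08 rad), and the battery lies on the mat (its centre inside +-90 mm in x and +-65 mm in y, lower than 26 mm) (all of step 2 and x of battery_centre in the frame of mat between -0.09 and 0.09 m and y of battery_centre in the frame of mat between -0.065 and 0.065 m and z of battery_centre in the frame of mat below 0.026 m); the robot touches nothing.
It fails at once if the tab is loaded with over 18 N (it cracks) (contact force between tab and anything else above 18 N).
It fails at once if while the cover is on it, the base with its catch and clips is pushed or pulled with over 14 N (contact force between base and anything else above 14 N and horizontal distance between cover_centre and base below 0.05 m).
It fails at once if something is dropped or pressed on the mat with over 40 N (contact force between mat and anything else above 40 N).
It fails at once if a tool or part that lies around is moved more than 20 mm (distance of any of screwdriver, grease_tin, bushing, race from where it was at the start of the episode above 0.02 m).
It also fails if it takes over 72 s, if anything falls off the work surface, if the arm or the gripper's body presses on something with over 40 N, if the wrist force passes 120 N, or if a joint passes its speed limit or range.

## Working session

There is one attempt and no reset: what is moved stays moved. The work goes in short steps, Python scripts to look and compute and a tool call to move; the robot and the scene stay as the last step left them, time stands still between calls to the robot, and variables do not carry over. Pictures are saved under pics/ and viewed, at most 10 in all, crops included, and the job is handed in when it is done.

Besides the shell and the picture viewer there is one more tool, called after "Emit:" by a JSON object that holds its "api" and its "payload". play_rows: Moves the arm, as the interface text tells. Its arguments: {"type":"object","properties":{"turn":{"type":"array","items":{"type":"array","items":{"type":"number"}}},"slide":{"type":"array","items":{"type":"array","items":{"type":"number"}}},"hand":{"type":"array","items":{"type":"number"}}},"required":["turn","slide","hand"]}

```bash
mkdir -p pics; ls
python3 - <<'E'
from rig import status, snapshot
import cv2,numpy as np
print(status.read_state())
a=snapshot("scene");b=snapshot("wrist")
np.savez("s0.npz",**a);np.savez("w0.npz",**b)
cv2.imwrite("pics/s0.png",a["image"][:,:,::-1]);cv2.imwrite("pics/w0.png",b["image"][:,:,::-1])
print(b["mount"],b["K"],a["R"],a["t"])
E
```

```text
pics
{'time_s': 0.0, 'joints': array([-2.06293625e-01,  1.81546615e-01,  1.60799733e+00, -2.04122827e-05,
        1.35376540e+00, -2.06264763e-01]), 'joint_vel': array([ 0.00030427, -0.00022178, -0.0006348 , -0.00084112, -0.00058574,
        0.00122904]), 'effort': array([-5.85923790e-04, -4.33866942e+01, -3.41848969e+01,  7.00952648e-02,
        3.87157314e-02, -1.54040990e-04]), 'tool_pos': array([5.74474326e+02, 1.24835585e-01, 2.37812148e+02]), 'eef_rot': array([ 7.07115165e-01,  7.07097876e-01, -4.78101303e-04, -7.12934716e-04]), 'contact_force': array([ 0.18550971, -0.18074197, -0.72935406]), 'moment': array([0.00709393, 0.02849127, 0.00879426]), 'finger_force': 0.0, 'finger_gap': 1.0018819838726039}
[[ 1.15911636e-03 -9.56909907e-01 -2.90382657e-01  7.58272116e+01]
 [ 9.99999275e-01  1.20375866e-03  2.48876129e-05 -8.67708426e-01]
 [ 3.25735435e-04 -2.90382475e-01  9.56910608e-01 -1.46119052e+02]
 [ 0.00000000e+00  0.00000000e+00  0.00000000e+00  1.00000000e+00]] [[370.12040712   0.         275.20189816]
 [  0.         370.12040712 210.05312776]
 [  0.           0.           1.        ]] [[-0.80988286 -0.58614919 -0.02277884]
 [-0.27598399  0.41501839 -0.86694439]
 [ 0.51761238 -0.69583681 -0.49788408]] [531.77977916 106.6966147  916.35259235]
```

View pics/s0.png

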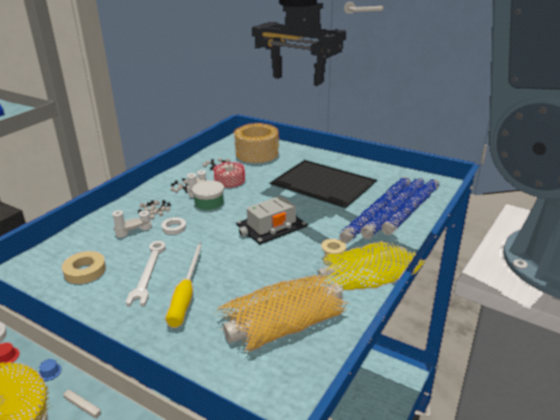

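View pics/w0.png

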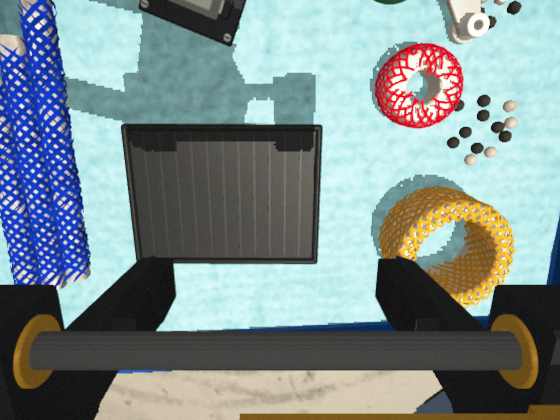

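The scene view shows the transmitter at about (270,218) with the orange tab facing right (282,216), and the mat at (325,183). The wrist view shows the mat at (222,193), with the base's corner at the top (190,15).

```bash
cat > h.py <<'E'
import numpy as np,cv2
from scipy.spatial.transform import Rotation as Ro
def cloud(d,pose=None):
    z=d["range_z"];K=d["K"];v,u=np.indices(z.shape)
    P=np.stack([(u-K[0,2])/K[0,0]*z,(v-K[1,2])/K[1,1]*z,z],-1)
    if "R" in d: W=(P-d["t"])@d["R"]
    else:
        M=d["mount"];T=P@M[:3,:3].T+M[:3,3]
        W=T@Ro.from_quat(pose[1]).as_matrix().T+pose[0]
    W[z<=0]=np.nan
    return W
def rect(W,m):
    p=W[m][:,:2];p=p[~np.isnan(p).any(1)].astype(np.float32)
    return len(p),cv2.minAreaRect(p)
E
python3 - <<'E'
from h import *
s=dict(np.load("s0.npz"));w=dict(np.load("w0.npz"))
Ws=cloud(s);Ww=cloud(w,(np.array([574.47,.12,237.8]),[.7071,.7071,0,0]))
for n,d,W in(("s",s,Ws),("w",w,Ww)):
    hsv=cv2.cvtColor(d["image"],cv2.COLOR_RGB2HSV)
    for (u,v) in ((325,183),(282,216),(265,212),(250,232),(300,226)) if n=="s" else ((222,193),(150,5),(230,40),(130,128),(320,130)):
        print(n,u,v,W[v,u].round(1),hsv[v,u])
    V=hsv[...,2]
    sub=np.zeros(V.shape,bool)
    if n=="s": sub[155:210,268:380]=1
    else: sub[120:270,118:328]=1
    print("mat",rect(W,sub&(V<80)&(W[...,2]<12)&(W[...,2]>-6)))
m=np.zeros(V.shape,bool);m[190:245,230:312]=1
h=cv2.cvtColor(s["image"],cv2.COLOR_RGB2HSV)
o=m&(h[...,0]<15)&(h[...,1]>150);print("tab",np.nanmean(Ws[o],0))
g=m&(Ws[...,2]>40)&(Ws[...,2]<52);print("top",rect(Ws,g),np.nanmean(Ws[g],0))
E
```

```text
s 325 183 [514.5 -23.8   1.7] [23 17 59]
s 282 216 [480.2 199.4  37.2] [ 13 255 154]
s 265 212 [508.9 215.6  44.7] [ 22  16 174]
s 250 232 [519.9 250.9  13.7] [130  17  44]
s 300 226 [456.7 171.3   7.8] [120  25  31]
mat (2651, ((519.3870849609375, -23.441543579101562), (154.78756713867188, 201.64186096191406), 89.88736724853516))
w 222 193 [516.9 -21.3   1.1] [35 19 81]
w 150 5 [459.6 156.5   7.9] [120  16  31]
w 230 40 [531.6 127.   10.5] [70 10 73]
w 130 128 [428.9  46.9   7.6] [ 0 26 29]
w 320 130 [618.2  45.2   7.6] [23 36 64]
mat (15177, ((518.9445190429688, -24.911109924316406), (151.28970336914062, 201.3901824951172), 89.90147399902344))
tab [484.47727894 204.7343771   31.69327016]
top (667, ((508.0231018066406, 194.05453491210938), (85.73081970214844, 62.7623405456543), 69.97239685058594)) [508.09176863 196.65531196  44.9527157 ]
```

Emit:
{"api": "play_rows", "payload": {"turn": [[0,0,0],[0,0,0],[0,0,0],[0,0,0],[0,0,0],[0,0,0.7],[0,0,0.7],[0,0,0.7],[0,0,0]], "slide": [[3.9,-1.3,1.2],[3.9,-1.3,1.2],[3.9,-1.3,1.2],[3.9,-1.3,1.2],[3.9,-1.3,1.2],[0,0,0],[0,0,0],[0,0,0],[0,0,0]], "hand": [8.8,8.8,8.8,8.8,8.8,8.8,8.8,8.8,8.8]}}

```text
time_s: 1.23
tool_pos: [509.7, 195.0, 178.3]
eef_rot: [0.824, 0.567, -0.0, -0.0]
contact_force: [1.3, 0.1, 0.2]
finger_gap: 1.001
finger_force: 0.0
```

```bash
cat > look.py <<'E'
import sys
from h import *
from rig import status,snapshot
def look(name,cam="wrist"):
    st=status.read_state()
    pose=(st["tool_pos"],st["eef_rot"]);d=snapshot(cam)
    cv2.imwrite(f"pics/{name}.png",d["image"][:,:,::-1])
    np.savez(name+".npz",p=pose[0],q=pose[1],**d)
    return st,d,cloud(d,pose)
E
python3 - <<'E'
from look import *
st,d,W=look("w1")
print(st["tool_pos"],st["eef_rot"],Ro.from_quat(st["eef_rot"]).as_matrix().round(4))
h=cv2.cvtColor(d["image"],cv2.COLOR_RGB2HSV)
near=np.linalg.norm(W[...,:2]-[508,195],axis=-1)<75
z=W[...,2]
o=near&(h[...,0]<18)&(h[...,1]>170)&(h[...,2]>60);print("tab",o.sum(),np.nanmean(W[o],0),np.percentile(W[o],[2,98],axis=0))
g=near&(z>43)&(z<50);print("top",rect(W,g),np.nanmean(W[g],0))
b=near&(z>5)&(z<11)&(h[...,2]<80);print("base",rect(W,b))
k=near&(z>15)&(z<18.5);print("keeper?",rect(W,k))
E
```

```text
[509.70804931 195.02398008 178.33342936] [ 8.23786587e-01  5.66899908e-01 -3.54961981e-04 -1.66122699e-04] [[ 3.572e-01  9.340e-01 -8.000e-04]
 [ 9.340e-01 -3.572e-01 -1.000e-04]
 [-4.000e-04 -7.000e-04 -1.000e+00]]
tab 395 [489.0389046  204.68853731  65.04417047] [[469.0929321  189.84463227  17.67942338]
 [564.89101852 230.88244301 263.64592849]]
top (6643, ((507.2185974121094, 193.26939392089844), (84.36927032470703, 57.393226623535156), 69.2377700805664)) [511.30144132 193.96897079  46.26118264]
base (4492, ((509.8066101074219, 193.11985778808594), (114.00262451171875, 89.17596435546875), 69.16814422607422))
keeper? (556, ((515.5875854492188, 208.49618530273438), (108.8220443725586, 72.68635559082031), 68.89605712890625))
```

View pics/w1.png

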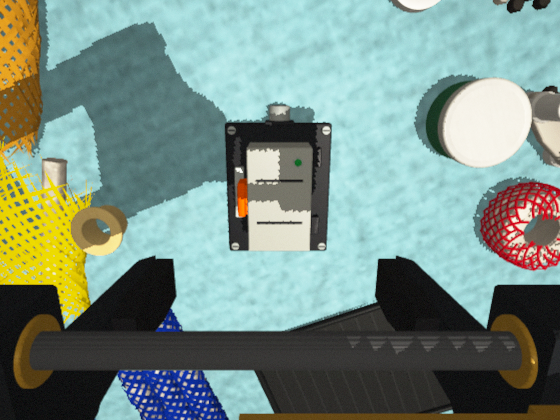

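The wrist view shows the transmitter squarely in the frame: base centre (278,187), tab (241,195), with the tool axes already aligned. I'll go down around the cover with the fingers open, then narrow the gap.

Emit:
{"api": "play_rows", "payload": {"turn": [[0,0,0],[0,0,0],[0,0,0],[0,0,0],[0,0,0],[0,0,0],[0,0,0],[0,0,0]], "slide": [[-0.2,-0.2,3.5],[0,0,4],[0,0,4],[0,0,2.5],[0,0,1.2],[0,0,0.6],[0,0,0],[0,0,0]], "hand": [8.8,8.8,8.8,8.8,8.8,8.8,7.0,6.6]}}

```text
time_s: 2.28
tool_pos: [508.3, 194.0, 21.8]
eef_rot: [0.824, 0.567, 0.001, 0.0]
contact_force: [-0.5, -0.2, -0.4]
finger_gap: 0.801
finger_force: 0.0
```

```bash
cat > st.py <<'E'
from h import *
from rig import status
s=status.read_state();R=Ro.from_quat(s["eef_rot"]).as_matrix()
f=s["contact_force"]@R
a=np.radians(-20.8);ex=np.array([np.cos(a),np.sin(a),0]);ey=np.array([-ex[1],ex[0],0])
d=s["tool_pos"]-[510.8,192.3,0]
print("t %.2f base-frame TCP x %.2f y %.2f z %.2f"%(s["time_s"],d@ex,d@ey,d[2]),"F tool",f.round(1),"gap mm %.2f"%(s["finger_gap"]*88.1),"ff %.1f"%s["finger_force"],"pitch %.3f"%np.arcsin(R[:,1]@[0,0,1]),"M",(s["moment"]@R).round(2))
E
python3 - <<'E'
from look import *
import st
_,d,W=look("w2");look("sc2","side")
E
```

```text
t 2.27 base-frame TCP x -2.95 y 0.71 z 21.76 F tool [-0.4 -0.5  0.4] gap mm 70.55 ff 0.0 pitch 0.002 M [ 0.06  0.01 -0.01]
```

View pics/w2.png

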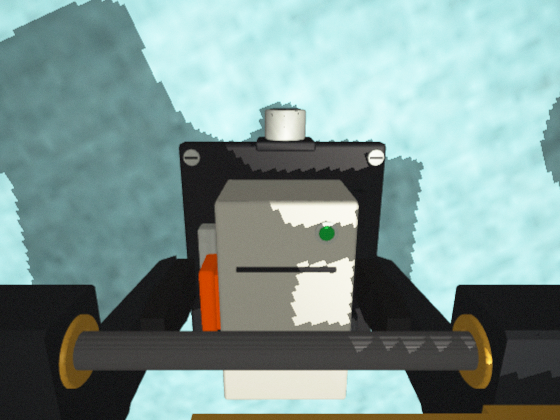

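The close view shows the fingers straddling the paddle (left, about 203,290) and the plain wall (right, about 358,290). I'll narrow the gap further.

Emit:
{"api": "play_rows", "payload": {"turn": [[0,0,0],[0,0,0],[0,0,0],[0,0,0]], "slide": [[0,-0.1,0.15],[0,0,0],[0,0,0],[0,0,0]], "hand": [6.5,6.3,6.2,6.2]}}

```text
time_s: 2.88
tool_pos: [506.5, 194.2, 19.2]
eef_rot: [0.824, 0.566, -0.0, 0.0]
contact_force: [-1.3, 0.5, -0.5]
finger_gap: 0.703
finger_force: 0.0
```

```bash
python3 st.py
```

```text
t 2.88 base-frame TCP x -4.69 y 0.27 z 19.24 F tool [ 0.  -1.4  0.5] gap mm 61.92 ff 0.0 pitch 0.000 M [ 0.06 -0.01  0.07]
```

Emit:
{"api": "play_rows", "payload": {"turn": [[0,0,0],[0,0,0],[0,0,0]], "slide": [[0,0.05,-0.05],[0,0.05,0],[0,0,0]], "hand": [6.2,6.2,6.2]}}

```text
time_s: 3.25
tool_pos: [507.5, 193.8, 19.7]
eef_rot: [0.824, 0.566, 0.0, 0.0]
contact_force: [0.1, 0.6, -0.1]
finger_gap: 0.703
finger_force: 0.0
```

```bash
python3 st.py
```

```text
t 3.25 base-frame TCP x -3.60 y 0.28 z 19.73 F tool [ 0.6 -0.1  0.1] gap mm 61.97 ff 0.0 pitch 0.000 M [ 0.03 -0.04  0.07]
```

Emit:
{"api": "play_rows", "payload": {"turn": [[0,0,0],[0,0,0],[0,0,0]], "slide": [[0,0.05,0],[0,0.05,0],[0,0,0]], "hand": [6.2,6.2,6.2]}}

```text
time_s: 3.62
tool_pos: [508.4, 193.5, 19.7]
eef_rot: [0.824, 0.566, 0.0, 0.0]
contact_force: [0.5, 0.4, -0.4]
finger_gap: 0.703
finger_force: 0.0
```

```bash
python3 st.py
```

```text
t 3.62 base-frame TCP x -2.65 y 0.26 z 19.71 F tool [0.6 0.4 0.4] gap mm 61.90 ff 0.0 pitch 0.000 M [ 0.02 -0.03  0.01]
```

Emit:
{"api": "play_rows", "payload": {"turn": [[0,0,0],[0,0,0],[0,0,0]], "slide": [[0,0.05,0],[0,0.05,0],[0,0,0]], "hand": [6.2,6.2,6.2]}}

```text
time_s: 4.0
tool_pos: [509.3, 193.1, 19.7]
eef_rot: [0.824, 0.566, 0.0, 0.0]
contact_force: [0.2, 0.7, -0.7]
finger_gap: 0.708
finger_force: 0.0
```

```bash
python3 st.py
```

```text
t 4.00 base-frame TCP x -1.66 y 0.26 z 19.73 F tool [ 0.7 -0.1  0.7] gap mm 62.40 ff 0.0 pitch 0.000 M [-0.01  0.04  0.06]
```

Emit:
{"api": "play_rows", "payload": {"turn": [[0,0,0],[0,0,0]], "slide": [[0,0.05,0],[0,0,0]], "hand": [6.2,6.2]}}

```text
time_s: 4.25
tool_pos: [509.8, 193.0, 19.7]
eef_rot: [0.824, 0.566, -0.0, 0.0]
contact_force: [0.5, -0.1, -0.5]
finger_gap: 0.704
finger_force: 0.0
```

```bash
python3 st.py
```

```text
t 4.25 base-frame TCP x -1.18 y 0.25 z 19.72 F tool [0.1 0.5 0.5] gap mm 62.00 ff 0.0 pitch -0.000 M [ 0.    0.01 -0.02]
```

Emit:
{"api": "play_rows", "payload": {"turn": [[0,0,0],[0,0,0]], "slide": [[0,0.05,0],[0,0,0]], "hand": [6.2,6.2]}}

```text
time_s: 4.5
tool_pos: [510.1, 192.8, 19.7]
eef_rot: [0.824, 0.566, -0.0, -0.0]
contact_force: [-0.7, 0.3, 1.2]
finger_gap: 0.704
finger_force: 0.4
```

```bash
python3 st.py
```

```text
t 4.50 base-frame TCP x -0.84 y 0.22 z 19.67 F tool [ 0.  -0.7 -1.2] gap mm 62.00 ff 0.4 pitch -0.000 M [ 0.13 -0.01  0.01]
```

Emit:
{"api": "play_rows", "payload": {"turn": [[0,0,0],[0,0,0]], "slide": [[0,0.05,0],[0,0,0]], "hand": [6.2,6.2]}}

```text
time_s: 4.75
tool_pos: [510.7, 192.6, 19.7]
eef_rot: [0.824, 0.566, 0.0, 0.0]
contact_force: [-0.6, -0.0, -0.5]
finger_gap: 0.707
finger_force: 0.3
```

```bash
python3 st.py
```

```text
t 4.75 base-frame TCP x -0.17 y 0.25 z 19.71 F tool [-0.2 -0.5  0.5] gap mm 62.29 ff 0.3 pitch 0.000 M [ 0.11 -0.02 -0.01]
```

Emit:
{"api": "play_rows", "payload": {"turn": [[0,0,0],[0,0,0]], "slide": [[0,0.05,0],[0,0,0]], "hand": [6.2,6.2]}}

```text
time_s: 5.0
tool_pos: [511.0, 192.5, 19.7]
eef_rot: [0.824, 0.566, -0.0, -0.0]
contact_force: [-1.5, -0.0, 1.3]
finger_gap: 0.698
finger_force: 0.9
```

```bash
python3 st.py
```

```text
t 5.00 base-frame TCP x 0.07 y 0.24 z 19.67 F tool [-0.6 -1.4 -1.3] gap mm 61.54 ff 0.9 pitch -0.000 M [ 0.31  0.01 -0.03]
```

Emit:
{"api": "play_rows", "payload": {"turn": [[0,0,0],[0,0,0]], "slide": [[0,0.05,0],[0,0,0]], "hand": [6.2,6.2]}}

```text
time_s: 5.25
tool_pos: [511.2, 192.4, 19.6]
eef_rot: [0.824, 0.566, -0.0, -0.0]
contact_force: [-3.4, 2.1, 2.0]
finger_gap: 0.704
finger_force: 1.8
```

```bash
python3 st.py
```

```text
t 5.25 base-frame TCP x 0.36 y 0.22 z 19.65 F tool [ 0.7 -4.  -2. ] gap mm 62.00 ff 1.8 pitch -0.001 M [ 0.66 -0.   -0.02]
```

Emit:
{"api": "play_rows", "payload": {"turn": [[0,0,0],[0,0,0],[0,0,0],[0,0,0]], "slide": [[0,-0.05,0],[0,-0.05,0],[0,-0.05,0],[0,0,0]], "hand": [6.1,6.0,5.9,5.9]}}

```text
time_s: 5.75
tool_pos: [510.0, 192.8, 19.7]
eef_rot: [0.824, 0.566, -0.0, -0.0]
contact_force: [-3.8, 1.7, 3.0]
finger_gap: 0.668
finger_force: 2.4
```

```bash
python3 st.py
```

```text
t 5.75 base-frame TCP x -0.94 y 0.21 z 19.65 F tool [ 0.3 -4.2 -3. ] gap mm 58.86 ff 2.4 pitch -0.000 M [ 0.86 -0.02 -0.02]
```

Emit:
{"api": "play_rows", "payload": {"turn": [[0,0,0],[0,0,0],[0,0,0]], "slide": [[0,-0.05,0],[0,-0.02,0],[0,0,0]], "hand": [5.8,5.76,5.76]}}

```text
time_s: 6.12
tool_pos: [509.4, 193.1, 19.6]
eef_rot: [0.824, 0.566, -0.0, -0.0]
contact_force: [-4.5, 2.6, 2.8]
finger_gap: 0.654
finger_force: 2.6
```

```bash
python3 st.py
```

```text
t 6.12 base-frame TCP x -1.60 y 0.22 z 19.63 F tool [ 0.8 -5.1 -2.8] gap mm 57.64 ff 2.6 pitch -0.000 M [0.94 0.01 0.  ]
```

Emit:
{"api": "play_rows", "payload": {"turn": [[0,0,0],[0,0,0],[0,0,0]], "slide": [[0,-0.02,0],[0,-0.02,0],[0,0,0]], "hand": [5.72,5.68,5.68]}}

```text
time_s: 6.5
tool_pos: [509.3, 193.1, 19.7]
eef_rot: [0.824, 0.566, 0.0, 0.0]
contact_force: [-2.6, 1.8, 0.1]
finger_gap: 0.645
finger_force: 6.0
```

```bash
python3 st.py
```

```text
t 6.50 base-frame TCP x -1.64 y 0.23 z 19.66 F tool [ 0.7 -3.1 -0.1] gap mm 56.84 ff 6.0 pitch 0.000 M [ 0.63  0.07 -0.  ]
```

Emit:
{"api": "play_rows", "payload": {"turn": [[0,0,0],[0,0,0],[0,0,0]], "slide": [[0,0.02,0],[0,0.02,0],[0,0,0]], "hand": [5.64,5.6,5.6]}}

```text
time_s: 6.88
tool_pos: [509.7, 193.0, 19.7]
eef_rot: [0.824, 0.566, 0.0, 0.0]
contact_force: [-2.4, 0.2, -0.3]
finger_gap: 0.633
finger_force: 11.2
```

```bash
python3 st.py
```

```text
t 6.88 base-frame TCP x -1.24 y 0.24 z 19.71 F tool [-0.7 -2.3  0.3] gap mm 55.74 ff 11.2 pitch 0.000 M [ 0.44 -0.03 -0.05]
```

Emit:
{"api": "play_rows", "payload": {"turn": [[0,0,0],[0,0,0],[0,0,0]], "slide": [[0,0.02,0],[0,0,0],[0,0,0]], "hand": [5.56,5.55,5.55]}}

```text
time_s: 7.25
tool_pos: [509.9, 192.9, 19.7]
eef_rot: [0.824, 0.566, 0.0, 0.0]
contact_force: [-1.4, 0.5, -1.6]
finger_gap: 0.632
finger_force: 14.6
```

```bash
python3 st.py; python3 -c "
from rig import status
print([status.read_state()['finger_force'] for _ in range(3)])"
```

```text
t 7.25 base-frame TCP x -1.09 y 0.22 z 19.67 F tool [-0.1 -1.5  1.6] gap mm 55.69 ff 14.6 pitch 0.000 M [ 0.33 -0.05  0.02]
[14.645030996762216, 14.645030996762216, 14.645030996762216]
```

Emit:
{"api": "play_rows", "payload": {"turn": [[0,0,0],[0.1,0,0],[0,0,0]], "slide": [[0,0.005,0],[0,0.021,-0.057],[0,0,0]], "hand": [5.54,5.54,5.54]}}

```text
time_s: 7.62
tool_pos: [510.1, 192.9, 20.4]
eef_rot: [0.824, 0.566, -0.005, -0.008]
contact_force: [-1.5, 1.5, 0.9]
finger_gap: 0.632
finger_force: 14.7
```

```bash
python3 st.py
```

```text
t 7.62 base-frame TCP x -0.83 y 0.35 z 20.40 F tool [ 0.8 -2.  -0.8] gap mm 55.68 ff 14.7 pitch -0.018 M [ 0.42  0.08 -0.  ]
```

Emit:
{"api": "play_rows", "payload": {"turn": [[0.1,0,0],[0,0,0]], "slide": [[0,0.021,-0.057],[0,0,0]], "hand": [5.54,5.54]}}

```text
time_s: 7.88
tool_pos: [510.3, 192.8, 20.9]
eef_rot: [0.824, 0.566, -0.01, -0.015]
contact_force: [-3.2, 1.3, 0.7]
finger_gap: 0.633
finger_force: 14.7
```

```bash
python3 st.py
```

```text
t 7.88 base-frame TCP x -0.65 y 0.31 z 20.90 F tool [ 0.1 -3.5 -0.6] gap mm 55.75 ff 14.7 pitch -0.036 M [ 0.44  0.06 -0.05]
```

Emit:
{"api": "play_rows", "payload": {"turn": [[0.1,0,0],[0.1,0,0],[0,0,0]], "slide": [[0,0.013,-0.057],[0,0.013,-0.057],[0,0,0]], "hand": [5.54,5.54,5.54]}}

```text
time_s: 8.25
tool_pos: [510.7, 192.6, 22.0]
eef_rot: [0.824, 0.566, -0.02, -0.029]
contact_force: [-2.4, 1.0, 0.1]
finger_gap: 0.629
finger_force: 15.0
```

```bash
python3 st.py
```

```text
t 8.25 base-frame TCP x -0.25 y 0.25 z 22.00 F tool [ 0.1 -2.6  0.1] gap mm 55.38 ff 15.0 pitch -0.070 M [ 0.28  0.04 -0.03]
```

Nose is passing freely. Continuing to 0.2 rad.

Emit:
{"api": "play_rows", "payload": {"turn": [[0.1,0,0],[0.1,0,0],[0.1,0,0],[0.1,0,0],[0,0,0]], "slide": [[0,0.017,-0.057],[0,0.017,-0.057],[0,0.017,-0.057],[0,0.017,-0.057],[0,0,0]], "hand": [5.54,5.54,5.54,5.54,5.54]}}

```text
time_s: 8.88
tool_pos: [511.4, 192.3, 24.1]
eef_rot: [0.822, 0.565, -0.04, -0.058]
contact_force: [-2.0, -0.3, 0.5]
finger_gap: 0.63
finger_force: 15.1
```

```bash
python3 st.py
```

```text
t 8.88 base-frame TCP x 0.57 y 0.22 z 24.14 F tool [-0.9 -1.8 -0.2] gap mm 55.52 ff 15.1 pitch -0.140 M [0.22 0.01 0.  ]
```

Emit:
{"api": "play_rows", "payload": {"turn": [[0.1,0,0],[0.1,0,0],[0.1,0,0],[0.1,0,0],[0,0,0]], "slide": [[0,0.017,-0.057],[0,0.017,-0.057],[0,0.017,-0.057],[0,0.017,-0.057],[0,0,0]], "hand": [5.54,5.54,5.54,5.54,5.54]}}

```text
time_s: 9.5
tool_pos: [512.4, 192.0, 26.3]
eef_rot: [0.82, 0.563, -0.059, -0.086]
contact_force: [-1.3, 0.7, 0.1]
finger_gap: 0.631
finger_force: 15.2
```

```bash
python3 st.py
```

```text
t 9.50 base-frame TCP x 1.58 y 0.23 z 26.26 F tool [ 0.1 -1.5  0.2] gap mm 55.57 ff 15.2 pitch -0.210 M [ 0.16  0.05 -0.04]
```

Emit:
{"api": "play_rows", "payload": {"turn": [[0,0,0],[0,0,0],[0,0,0]], "slide": [[0,-0.1,0.021],[0,-0.1,0.021],[0,0,0]], "hand": [5.54,5.54,5.54]}}

```text
time_s: 9.88
tool_pos: [510.4, 192.7, 26.4]
eef_rot: [0.82, 0.563, -0.059, -0.086]
contact_force: [-0.2, 0.4, -0.7]
finger_gap: 0.633
finger_force: 15.9
```

```bash
python3 st.py
```

```text
t 9.88 base-frame TCP x -0.49 y 0.28 z 26.40 F tool [ 0.3 -0.2  0.8] gap mm 55.76 ff 15.9 pitch -0.209 M [-0.09  0.02  0.01]
```

Emit:
{"api": "play_rows", "payload": {"turn": [[0,0,0],[0,0,0],[0,0,0],[0,0,0]], "slide": [[0,-0.1,0.021],[0,-0.1,0.021],[0,-0.07,0.015],[0,0,0]], "hand": [5.55,5.55,5.55,5.55]}}

```text
time_s: 10.38
tool_pos: [508.2, 193.7, 26.6]
eef_rot: [0.82, 0.563, -0.059, -0.086]
contact_force: [1.0, -1.0, 0.8]
finger_gap: 0.63
finger_force: 15.7
```

```bash
python3 st.py
```

```text
t 10.38 base-frame TCP x -2.88 y 0.39 z 26.62 F tool [-0.6  1.1 -1.1] gap mm 55.53 ff 15.7 pitch -0.209 M [-0.33 -0.01  0.  ]
```

Emit:
{"api": "play_rows", "payload": {"turn": [[0,0,0],[0,0,0],[0,0,0]], "slide": [[0,-0.011,-0.049],[0,-0.021,-0.098],[0,0,0]], "hand": [5.55,5.55,5.55]}}

```text
time_s: 10.75
tool_pos: [507.6, 193.7, 27.7]
eef_rot: [0.82, 0.563, -0.059, -0.086]
contact_force: [-0.7, 0.4, -0.5]
finger_gap: 0.632
finger_force: 15.5
```

```bash
python3 st.py
```

```text
t 10.75 base-frame TCP x -3.47 y 0.19 z 27.74 F tool [ 0.1 -0.7  0.6] gap mm 55.65 ff 15.5 pitch -0.210 M [-0.14 -0.03  0.01]
```

Emit:
{"api": "play_rows", "payload": {"turn": [[0,0,0],[0,0,0],[0,0,0],[0,0,0]], "slide": [[0,-0.04,-0.2],[0,-0.06,-0.3],[0,-0.1,-0.5],[0,0,0]], "hand": [5.55,5.55,5.55,5.55]}}

```text
time_s: 11.25
tool_pos: [508.3, 193.8, 38.7]
eef_rot: [0.82, 0.563, -0.059, -0.086]
contact_force: [-0.3, 0.3, -1.1]
finger_gap: 0.633
finger_force: 15.3
```

```bash
python3 st.py
```

```text
t 11.25 base-frame TCP x -2.85 y 0.51 z 38.67 F tool [ 0.1 -0.2  1.1] gap mm 55.80 ff 15.3 pitch -0.209 M [-0.12 -0.05 -0.02]
```

Emit:
{"api": "play_rows", "payload": {"turn": [[0,0,0],[0,0,0],[0,0,0],[0,0,0],[-0.4,0,0],[-0.4,0,0],[-0.4,0,0],[0,0,0]], "slide": [[0,-0.2,-1],[0,-0.3,-1.5],[0,-0.3,-1.5],[0,-0.3,-1.5],[0,0,-0.5],[0,0,0],[0,0,0],[0,0,0]], "hand": [5.55,5.55,5.55,5.55,5.55,5.55,5.55,5.55]}}

```text
time_s: 12.25
tool_pos: [508.8, 193.6, 99.9]
eef_rot: [0.824, 0.567, 0.0, -0.0]
contact_force: [0.2, -1.0, -1.3]
finger_gap: 0.631
finger_force: 15.3
```

Emit:
{"api": "play_rows", "payload": {"turn": [[0,0,-0.5],[0,0,-0.5],[0,0,-0.5],[0,0,-0.6],[0,0,0]], "slide": [[0,0,0],[0,0,0],[0,0,0],[0,0,0],[0,0,0]], "hand": [5.55,5.55,5.55,5.55,5.55]}}

```text
time_s: 12.88
tool_pos: [510.0, 192.9, 99.4]
eef_rot: [0.708, 0.707, -0.0, -0.0]
contact_force: [-0.0, 0.5, -0.7]
finger_gap: 0.631
finger_force: 15.3
```

Run:
```python
import st
from look import *
_,d,W=look("side1","side")
print(Ro.from_quat(st.s["eef_rot"]).as_matrix().round(3),st.s["tool_pos"])
```

```text
t 12.88 base-frame TCP x -0.95 y 0.26 z 99.36 F tool [ 0.5 -0.   0.7] gap mm 55.56 ff 15.3 pitch -0.001 M [ 0.02 -0.02 -0.03]
[[ 0.001  1.    -0.001]
 [ 1.    -0.001  0.   ]
 [ 0.    -0.001 -1.   ]] [509.99984565 192.88143433  99.36398392]
```

View pics/side1.png

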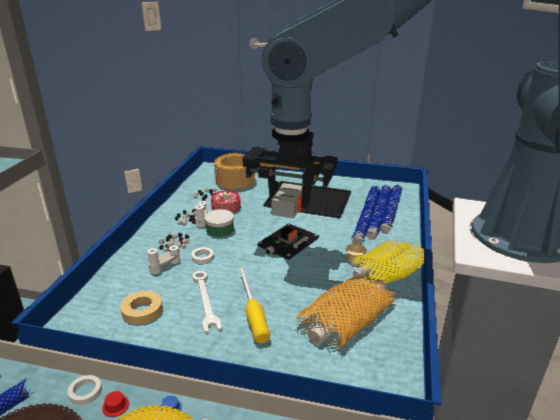

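The side view shows the cover held level above the cart, with the open base and battery at (288,240). Next I'll carry it over the mat.

Emit:
{"api": "play_rows", "payload": {"turn": [[0,0,0],[0,0,0],[0,0,0],[0,0,0],[0,0,0],[0,0,0],[0,0,0],[0,0,0]], "slide": [[-2.3,-0.4,0],[-4,-0.6,0],[-4.5,-0.7,0],[-4.5,-0.7,0],[-4,-0.6,0],[-2.4,-0.4,0],[0,0,0],[0,0,0]], "hand": [5.55,5.55,5.55,5.55,5.55,5.55,5.55,5.55]}}

```text
time_s: 13.92
tool_pos: [475.7, -23.5, 99.1]
eef_rot: [0.708, 0.707, 0.0, -0.0]
contact_force: [0.6, 0.4, -1.7]
finger_gap: 0.632
finger_force: 15.3
```

Emit:
{"api": "play_rows", "payload": {"turn": [[0,0,0],[0,0,0],[0,0,0],[0,0,0],[0,0,0],[0,0,0]], "slide": [[0,0,2.5],[0,0,2.5],[0,0,1.5],[0,0,1],[0,0,0],[0,0,0]], "hand": [5.55,5.55,5.55,5.55,5.55,5.55]}}

```text
time_s: 14.68
tool_pos: [476.1, -24.0, 24.6]
eef_rot: [0.707, 0.707, 0.0, 0.0]
contact_force: [0.5, 0.2, -0.6]
finger_gap: 0.629
finger_force: 15.3
```

```bash
python3 st.py
```

```text
t 14.68 base-frame TCP x 44.41 y -214.51 z 24.62 F tool [0.2 0.5 0.6] gap mm 55.44 ff 15.3 pitch 0.001 M [ 0.04 -0.01  0.01]
```

Emit:
{"api": "play_rows", "payload": {"turn": [[0,0,0],[0,0,0],[0,0,0],[0,0,0],[0,0,0]], "slide": [[0,0,0.4],[0,0,0.3],[0,0,0.15],[0,0,0.1],[0,0,0]], "hand": [5.55,5.55,5.55,5.55,5.55]}}

```text
time_s: 15.3
tool_pos: [475.5, -24.0, 14.6]
eef_rot: [0.707, 0.707, -0.0, -0.0]
contact_force: [-0.5, 0.4, 1.5]
finger_gap: 0.633
finger_force: 14.7
```

```bash
python3 st.py
```

```text
t 15.30 base-frame TCP x 43.79 y -214.70 z 14.64 F tool [ 0.4 -0.5 -1.5] gap mm 55.76 ff 14.7 pitch -0.000 M [ 0.23 -0.02  0.02]
```

Emit:
{"api": "play_rows", "payload": {"turn": [[0,0,0],[0,0,0],[0,0,0],[0,0,0],[0,0,0],[0,0,0],[0,0,0],[0,0,0],[0,0,0]], "slide": [[0,0,0.04],[0,0,0],[0,0,0],[0,0,0],[0,0,0],[0,0,0],[0,0,0],[0,0,0],[0,0,0]], "hand": [5.55,5.6,5.7,5.8,6.0,6.5,7.2,7.6,7.6]}}

```text
time_s: 16.42
tool_pos: [475.5, -23.9, 14.1]
eef_rot: [0.707, 0.707, 0.0, -0.0]
contact_force: [-0.3, -0.1, -0.1]
finger_gap: 0.862
finger_force: 0.0
```

Emit:
{"api": "play_rows", "payload": {"turn": [[0,0,0],[0,0,0],[0,0,0],[0,0,0],[0,0,0],[0,0,0],[0,0,0]], "slide": [[0,0,-0.5],[0,0,-1.5],[0,0,-4],[0,0,-5],[0,0,-4],[0,0,-1],[0,0,0]], "hand": [7.6,7.6,7.6,7.6,7.6,7.6,7.6]}}

```text
time_s: 17.3
tool_pos: [475.7, -24.0, 174.7]
eef_rot: [0.707, 0.707, 0.0, 0.001]
contact_force: [-0.2, 0.2, -0.6]
finger_gap: 0.862
finger_force: 0.0
```

Emit:
{"api": "play_rows", "payload": {"turn": [[0,0,0],[0,0,0],[0,0,0],[0,0,0],[0,0,0.5],[0,0,0.5],[0,0,0.5],[0,0,0.6],[0,0,0],[0,0,0]], "slide": [[5.4,0.8,0],[5.4,0.8,0],[5.4,0.8,0],[5.5,0.8,0],[0,0,0],[0,0,0],[0,0,0],[0,0,0],[0,0,0],[0,0,0]], "hand": [7.6,7.6,7.6,7.6,7.6,6.0,5.0,5.0,5.0,5.0]}}

```text
time_s: 18.55
tool_pos: [506.8, 192.9, 172.9]
eef_rot: [0.824, 0.567, -0.001, -0.0]
contact_force: [-0.6, 0.1, 0.6]
finger_gap: 0.564
finger_force: 0.0
```

Run:
```python
import st
from look import *
_,d,W=look("w3")
S=snapshot("scene");Ws=cloud(S)
m=(abs(Ws[...,0]-480)<60)&(abs(Ws[...,1]+24)<60)&(Ws[...,2]>25)&(Ws[...,2]<80)
print("cover",rect(Ws,m),np.nanpercentile(Ws[m],[2,50,98],axis=0))
z=W[...,2];near=np.linalg.norm(W[...,:2]-[511,192.3],axis=-1)<40
g=near&(z>27)&(z<33);print("bat",rect(W,g),np.nanmedian(W[g],0))
print(st.s["tool_pos"])
```

```text
t 18.55 base-frame TCP x -3.92 y -0.82 z 172.89 F tool [-0.1 -0.6 -0.6] gap mm 49.73 ff 0.0 pitch -0.002 M [ 0.   -0.    0.01]
cover (615, ((475.14935302734375, -22.998153686523438), (60.29521179199219, 89.29623413085938), 0.7477671504020691)) [[446.62648422 -62.33298739  25.99654492]
 [472.74932364 -11.56802198  39.64396005]
 [502.55619956  20.06116243  42.44860704]]
bat (1178, ((510.3628234863281, 191.74520874023438), (25.945619583129883, 29.980485916137695), 68.6838150024414)) [510.32930114 192.34962516  30.11215352]
[506.84430914 192.92563619 172.89068546]
```

View pics/w3.png

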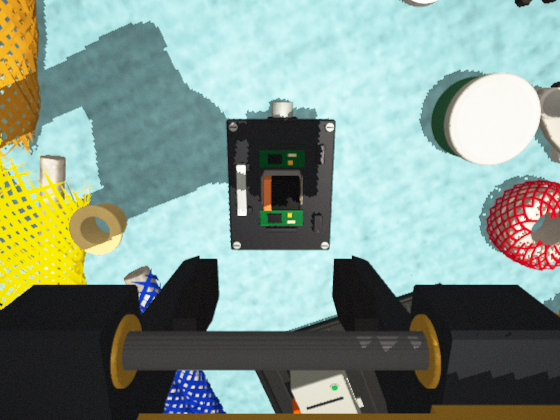

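The wrist view shows the cover off and lying on the mat at the bottom (320,395), and the battery in its cradle at (283,190). I'll go down over the battery with the same finger alignment.

Emit:
{"api": "play_rows", "payload": {"turn": [[0,0,0],[0,0,0],[0,0,0],[0,0,0],[0,0,0],[0,0,0]], "slide": [[0.05,0.42,4],[0,0,4.5],[0,0,4],[0,0,1.8],[0,0,0.9],[0,0,0]], "hand": [5.0,5.0,5.0,5.0,5.0,5.0]}}

```text
time_s: 19.4
tool_pos: [512.2, 192.1, 22.6]
eef_rot: [0.824, 0.566, 0.0, 0.0]
contact_force: [0.1, -1.3, 1.2]
finger_gap: 0.568
finger_force: 0.0
```

```bash
python3 st.py
```

```text
t 19.40 base-frame TCP x 1.36 y 0.31 z 22.61 F tool [-1.2  0.5 -1.2] gap mm 50.04 ff 0.0 pitch 0.001 M [0.05 0.01 0.01]
```

Emit:
{"api": "play_rows", "payload": {"turn": [[0,0,0],[0,0,0],[0,0,0],[0,0,0],[0,0,0],[0,0,0],[0,0,0]], "slide": [[0,0,0.28],[0,0,0],[0,0,0],[0,0,0],[0,0,0],[0,0,0],[0,0,0]], "hand": [5.0,4.2,3.5,3.1,2.9,2.7,2.7]}}

```text
time_s: 20.27
tool_pos: [511.8, 192.0, 19.5]
eef_rot: [0.824, 0.566, 0.0, 0.0]
contact_force: [0.2, 0.2, 3.8]
finger_gap: 0.336
finger_force: 30.0
```

```bash
python3 st.py
```

```text
t 20.27 base-frame TCP x 1.00 y 0.11 z 19.55 F tool [ 0.3  0.1 -3.8] gap mm 29.61 ff 30.0 pitch 0.000 M [ 0.14 -0.14 -0.  ]
```

Emit:
{"api": "play_rows", "payload": {"turn": [[0,0,0],[0,0,0],[0,0,0],[0,0,0],[0,0,-0.5],[0,0,-0.5],[0,0,-0.5],[0,0,-0.6],[0,0,0]], "slide": [[0,0,-0.5],[0,0,-1.5],[0,0,-3],[0,0,-3],[0,0,0],[0,0,0],[0,0,0],[0,0,0],[0,0,0]], "hand": [2.7,2.7,2.7,2.7,2.7,2.7,2.7,2.7,2.7]}}

```text
time_s: 21.4
tool_pos: [511.9, 192.1, 100.2]
eef_rot: [0.707, 0.707, 0.0, 0.0]
contact_force: [-0.7, 0.4, -0.8]
finger_gap: 0.334
finger_force: 30.0
```

Emit:
{"api": "play_rows", "payload": {"turn": [[0,0,0],[0,0,0],[0,0,0],[0,0,0],[0,0,0],[0,0,0],[0,0,0]], "slide": [[-2.6,0.7,0],[-4.2,1.1,0],[-4.2,1.1,0],[-4.2,1.1,0],[-4.2,1.1,0],[-2.2,0.5,0],[0,0,0]], "hand": [2.7,2.7,2.7,2.7,2.7,2.7,2.7]}}

```text
time_s: 22.28
tool_pos: [567.9, -24.9, 99.5]
eef_rot: [0.708, 0.706, 0.0, 0.0]
contact_force: [0.7, -0.2, -1.5]
finger_gap: 0.335
finger_force: 30.0
```

Run:
```python
import st
from look import *
print(st.s["tool_pos"]); look("side2","side")
```

```text
t 22.27 base-frame TCP x 130.52 y -182.80 z 99.55 F tool [-0.2  0.7  1.5] gap mm 29.52 ff 30.0 pitch 0.000 M [0.02 0.   0.02]
[567.89871655 -24.93136056  99.54951088]
```

View pics/side2.png

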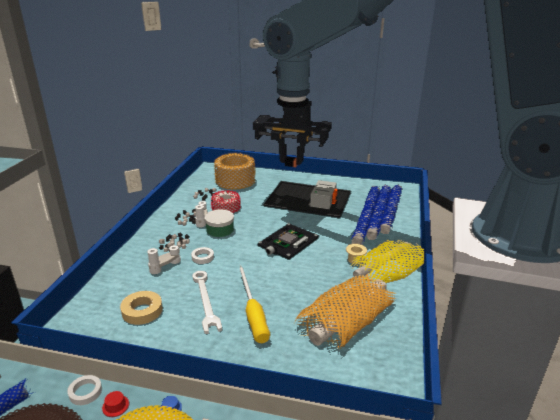

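The side view shows the battery held between the fingers at (292,160) and the cover flat on the mat at (323,195). Lowering the battery now.

Emit:
{"api": "play_rows", "payload": {"turn": [[0,0,0],[0,0,0],[0,0,0],[0,0,0],[0,0,0],[0,0,0],[0,0,0],[0,0,0]], "slide": [[0,0,2],[0,0,3],[0,0,2],[0,0,1],[0,0,0.4],[0,0,0.2],[0,0,0.15],[0,0,0]], "hand": [2.7,2.7,2.7,2.7,2.7,2.7,2.7,2.7]}}

```text
time_s: 23.32
tool_pos: [567.9, -24.2, 12.2]
eef_rot: [0.707, 0.707, 0.0, 0.0]
contact_force: [0.4, -0.0, -0.7]
finger_gap: 0.341
finger_force: 30.0
```

```bash
python3 st.py
```

```text
t 23.32 base-frame TCP x 130.28 y -182.05 z 12.20 F tool [-0.   0.4  0.7] gap mm 30.05 ff 30.0 pitch 0.001 M [-0.03 -0.03  0.04]
```

Emit:
{"api": "play_rows", "payload": {"turn": [[0,0,0],[0,0,0],[0,0,0],[0,0,0]], "slide": [[0,0,0.06],[0,0,0.05],[0,0,0.04],[0,0,0]], "hand": [2.7,2.7,2.7,2.7]}}

```text
time_s: 23.82
tool_pos: [567.7, -24.0, 10.5]
eef_rot: [0.707, 0.707, -0.0, 0.0]
contact_force: [-2.3, -0.2, 2.6]
finger_gap: 0.334
finger_force: 30.0
```

```bash
python3 st.py
```

```text
t 23.82 base-frame TCP x 130.00 y -182.00 z 10.54 F tool [-0.2 -2.3 -2.6] gap mm 29.39 ff 30.0 pitch 0.000 M [ 0.19 -0.02 -0.01]
```

Touched down. Releasing and retreating.

Emit:
{"api": "play_rows", "payload": {"turn": [[0,0,0],[0,0,0],[0,0,0],[0,0,0],[0,0,0],[0,0,0]], "slide": [[0,0,0],[0,0,0],[0,0,0],[0,0,0],[0,0,0],[0,0,0]], "hand": [2.9,3.1,3.6,4.4,5.0,5.0]}}

```text
time_s: 24.58
tool_pos: [567.6, -24.0, 10.3]
eef_rot: [0.707, 0.707, -0.0, -0.0]
contact_force: [-0.1, -0.0, -0.7]
finger_gap: 0.571
finger_force: 0.0
```

Emit:
{"api": "play_rows", "payload": {"turn": [[0,0,0],[0,0,0],[0,0,0],[0,0,0],[0,0,0],[0,0,0],[0,0,0],[0,0,0]], "slide": [[0,0,-0.5],[0,0,-1.5],[0,0,-4],[0,0,-6],[0,0,-5],[0,0,-3],[0,0,0],[0,0,0]], "hand": [5.0,5.0,5.0,5.0,5.0,5.0,5.0,5.0]}}

```text
time_s: 25.58
tool_pos: [567.0, -23.8, 209.7]
eef_rot: [0.707, 0.707, -0.0, -0.0]
contact_force: [-0.3, -0.2, -0.0]
finger_gap: 0.571
finger_force: 0.0
```

Run:
```python
import st
from look import *
_,d,W=look("w4");z=W[...,2]
S=snapshot("scene");Ws=cloud(S)
m=(abs(Ws[...,0]-480)<45)&(abs(Ws[...,1]+24)<60)&(Ws[...,2]>25)&(Ws[...,2]<80);print("cover",rect(Ws,m))
m=(abs(W[...,0]-480)<60)&(abs(W[...,1]+24)<60)&(z>37)&(z<50);print("cover w",rect(W,m),np.nanpercentile(z[m],[2,50,98]))
m=(abs(W[...,0]-568)<30)&(abs(W[...,1]+24)<30)&(z>15)&(z<60);print("bat",rect(W,m),np.nanpercentile(z[m],[2,50,98]))
```

```text
t 25.57 base-frame TCP x 129.32 y -182.08 z 209.72 F tool [-0.2 -0.3  0. ] gap mm 50.28 ff 0.0 pitch -0.001 M [-0.01 -0.01  0.03]
cover (618, ((474.5770263671875, -21.849533081054688), (60.63419723510742, 90.27725982666016), 0.12589001655578613))
cover w (5520, ((475.1503601074219, -23.960975646972656), (57.66355895996094, 83.91505432128906), 0.11717839539051056)) [37.84333524 41.28647334 42.85250986]
bat (891, ((567.2446899414062, -24.645427703857422), (26.149463653564453, 29.03291130065918), 89.92102813720703)) [18.31590308 21.17997756 22.76798761]
```

View pics/w4.png

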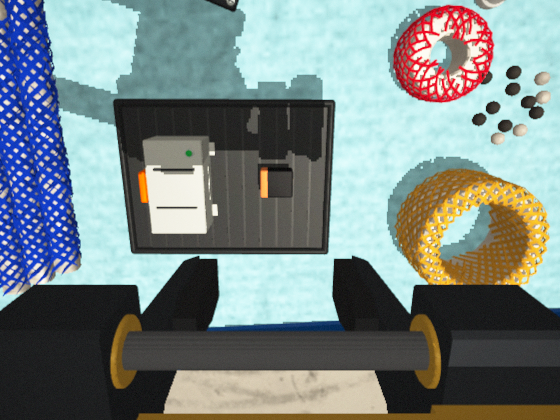

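The wrist view shows the cover (180,185) and the battery (277,182) lying flat on the mat, with the gripper clear.

```bash
python3 -c "
from rig import hand_in
print(hand_in())"
```

```text
the job is handed in; nothing more can be done
None
```

I handed the job in at about 26 s: the cover came off with the tab held at about 15–16 N and now lies flat, open side down, on the mat; the battery lies beside it; the gripper is clear. The hand-in returned no verdict, so a pass isn't confirmed.

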